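# Load the lacquer drying turntable and draw its index pin

## Task

Set the three lacquered pieces (round box, square box, long case) down upright, without dropping them, on the floor of the drying turntable's dish, side by side inside its rim, with the index pin left fully home meanwhile. Then take the black knob and gently draw the index pin straight up about 30 mm, so that it is clear of the turntable but still in its guide block, and finish while holding it there, still, without letting go. Never pull the pin right out, and leave the amber jar, the brush and the white dish where they are.

Things in the scene. Friction and masses are not known exactly. Their poses are not given: they have to be found in the camera images.
- turntable: round wooden dish of the drying turntable, lined with white paper: flat floor of radius 90 mm, rim 5 mm thick and 10 mm above the floor, four brass lugs outside. Origin: centre of the inner floor (24 mm above the table), z up. Locked by the index pin, outside the rim on its -y side; once the pin is drawn it turns about z against friction (0.06 N m).
- stand: fixed grey base of the turntable with an aluminium guide block (34 x 34 mm, 26 to 62 mm above the table) on a grey post. Origin: on the table under the turntable's centre, z up; the guide block's bore lies at (0, -114) mm in this frame, the grey post reaches out to y = -147 mm, as high as the block.
- bore_top (a point): centre of the mouth of the bore in the top face of the guide block, 62 mm above the table, axes as the stand's. The vertical bore is 13 mm wide and 36 mm long; 2 mm under it lies the brass lug of the turntable, 12 mm thick, with a hole of the same 13 mm.
- pin: loose index pin in the bore: black round knob 26 mm across, 34 mm high, red dot on top; under it a 12 mm steel shank 50 mm long, red ring 24 to 30 mm below the knob (just out at 30 mm of draw). About 90 g, held down by its weight alone. Origin: on the axis at the knob's underside, resting on the block when home; z up. Tip clears the turntable at 12 mm of draw, leaves the block at 50.
- round_box: dark brown round lacquer box with a gold line, 48 mm in diameter, 36 mm high, about 70 g. Origin: centre of its underside, z up.
- square_box: red square lacquer box, 40 x 40 mm, 34 mm high, about 70 g. Origin: centre of its underside, z up, x and y normal to its sides.
- long_case: black oblong lacquer case with two gold bars, 64 (x) x 36 (y) mm, 32 mm high, about 80 g. Origin: centre of its underside, z up, x along its length.
- jar: amber glass jar with a black cap, 56 mm in diameter, 75 mm high. Origin: centre of its underside. Leave alone.
- brush: brush with a blue handle, about 180 mm long, lying on the table along its own x. Leave alone.
- dish: small white ceramic dish, 72 mm in diameter, 30 mm high. Origin: centre of its underside. Leave alone.
There are look-alikes about, which are no part of the job. What is shaped like the round_box but blue or purple is not meant. Leave any green look-alike of the pin alone.

How it is judged (in metres and radians):
On the way, in this order (a step that is already met when the one before it is completed fails the run):
1. all three pieces stand upright and let go on the dish's floor, inside the rim, with the pin still home (horizontal distance between each of round_box, square_box, long_case and turntable below 0.075 m and z of round_box in the frame of turntable between -0.005 and 0.005 m and angle between each of round_box, square_box, long_case's own z axis and vertical below 0.12 rad and linear speed of each of round_box, square_box, long_case below 0.03 m/s and z of square_box in the frame of turntable between -0.005 and 0.005 m and z of long_case in the frame of turntable between -0.005 and 0.005 m and contact force between the fingers and round_box below 0.1 N and contact force between the fingers and square_box below 0.1 N and contact force between the fingers and long_case below 0.1 N and z of pin in the frame of bore_top below 0.006 m), for 0.2 s.
2. the pin is drawn 22 to 38 mm and held in the fingers (z of pin in the frame of bore_top between 0.022 and 0.038 m and contact force between the fingers and pin above 1 N), for 0.2 s.
At the end, for the whole second after the job is handed in: The three pieces stand upright (within 7 degrees) and still on the dish's floor, centres within 75 mm of its centre; the pin is drawn 22 to 38 mm out of the guide block, upright in its bore, still, not touching the turntable, and held by the fingers (all of step 2 and horizontal distance between each of round_box, square_box, long_case and turntable below 0.075 m and z of round_box in the frame of turntable between -0.005 and 0.005 m and angle between each of round_box, square_box, long_case's own z axis and vertical below 0.12 rad and linear speed of each of round_box, square_box, long_case below 0.03 m/s and z of square_box in the frame of turntable between -0.005 and 0.005 m and z of long_case in the frame of turntable between -0.005 and 0.005 m and horizontal distance between pin and bore_top below 0.005 m and angle between the z axis of pin and the z axis of stand, either way round below 0.12 rad and contact force between pin and turntable below 0.2 N and linear speed of pin below 0.015 m/s); the arm keeps its last pose, push and grip.
It fails at once if the pin is pulled right out of the guide block (z of pin in the frame of bore_top above 0.049 m).
It fails at once if the pin is wrenched sideways or jammed in its bore (over 20 N on the guide block) (contact force between pin and stand above 20 N).
It fails at once if a lacquered piece is dropped (falls free faster than 0.7 m/s, a fall of about 25 mm) ((linear speed of round_box above 0.7 m/s and contact force between the fingers and round_box below 0.05 N) or (linear speed of square_box above 0.7 m/s and contact force between the fingers and square_box below 0.05 N) or (linear speed of long_case above 0.7 m/s and contact force between the fingers and long_case below 0.05 N)).
It fails at once if the jar, the brush or the white dish is moved over 25 mm (distance of any of jar, brush, dish from where it was at the start of the episode above 0.025 m).
It also fails if it takes over 72 s, if anything falls off the work surface, if the arm or the gripper's body presses on something with over 40 N, if the wrist force passes 120 N, or if a joint passes its speed limit or range.

## Robot

A 6-joint arm with a two-finger parallel gripper is mounted at the origin on the work surface. World frame = base frame: x ahead of the robot, y to its left, z up, the work surface at z = 0. Lengths are in mm, angles in rad, forces in N, time in s.
With the tool pointing down it reaches from about 225 to 875 mm from the base axis. Payload 3.4 kg.
Tool frame: the origin (TCP) lies at the very end of the fingers, on their centre line; the grasp point (between the pads) lies 19 mm behind it; z points along the fingers, y is the line along which they close (so a half turn about z gives the same grasp; the last joint's range is limited). The gripper opens to 85 mm and grips with 20 to 120 N. Pads are 22 mm wide; open, the fingers measure 114 mm over their backs; the gripper's body (76 mm by 85 mm) begins 54 mm behind the grasp point. The pads swing forward as they close: fully open they stand 13 mm farther back than shut.
Start: joints at [1.213, 0.276, 1.505, -0, 1.361, -0.121], TCP at [134.906, 558.984, 231.328] pointing down, gripper open.
Joint ranges: [-2.89, 2.89], [-0.75, 2.08], [0.22, 2.7], [-1.18, 4.32], [0.11, 2.71], [-2.7, 2.7]. Speed limits (rad/s): [2.57, 2.57, 3.14, 3.14, 3.14, 3.14].

## Interface

Orientations are given as a unit quaternion [w, x, y, z].
In Python, from station import manip, cams gives the robot as it stands. The module is installed in compiled form; this text tells all that it offers.
- The arm moves only by the tool carry_out, never from a script. Its argument "targets" is a list of rows, each a list of 3 entries, a list of its own where there are three numbers: the shift along the tool's x, y, z normalised to -1 to 1, where 1 is 0.04 m, then the turn, a rotation vector about the tool's x, y, z normalised to -1 to 1, where 1 is 0.08 rad, then the closure, from 0 (fully open) to 1 (shut). In form: [[[tx, ty, tz], [ax, ay, az], claw], ...]. A call has 1 to 20 rows; each row shifts and turns the commanded pose from where the row before left it, along the tool's axes as they then stand; what a row does not reach is not made up. A row lasts 1/12 s, in which the tool goes at most 41.7 mm and 7.16 degrees, less where a joint would pass 70% of its speed; a pose out of reach is approached as far as the arm can. A call with a number of a shift or a turn outside -1 to 1 is refused whole. A call with a gripper value outside its range is refused whole. The fingers move at their own pace and stop on an object; "squeeze" is the grip in N (left out, the last holds). Time passes only in rows, so rows that do not move let the fingers close. It gives the time, the measured TCP pose, the force, the opening and the grip force at its end, in the units of the state.
- manip.get_state(): the state, without advancing time (a new reading comes with each control period).
- cams.grab_frame(name): name is "side" or "top" or "wrist"; returns the picture (420x560x3 uint8, red, green, blue); there is no depth.
- cams.camera_params(name): a dict with "fx", "fy", "cx", "cy" (pixels), "k1" (the pictures are not rectified: a ray, as slopes to the right and down, at radius r is drawn at 1 + k1 r^2 times it, then the intrinsics apply), "position" and "orientation" of the camera in the world. Camera axes: x right, y up, looking along -z (the intrinsics and any distortion apply to the point x, -y, -z); pixel columns grow to the right and rows downward; lengths in mm; the calibration is good to about 2 mm. A picture is of the moment at which its call begins: read the wrist's pose just before it. camera_params takes no time and is no camera call; for the wrist camera it gives the pose at the moment of the call.
- manip.close_job(): hands the job in; it is judged then, once.
The state is a dict: "clock": time; "joint_pos": joint angles; "dq": joint speeds; "tau": joint torques, N m; "eef_pos": TCP position; "tool_rot": TCP orientation; "wrist_force": force on the tool from outside, world axes, zero at the start; "wrist_torque": the same for the moment, N m; "opening": opening from 0.0 (shut) to 1.0 (fully open); "grip_force": force on a finger pad.
Only numpy, scipy, OpenCV 4.12 (cv2) and the standard library are available. Lean on these libraries where they do the work, as an engineer would, in place of code of your own. Each camera call takes 0.05 s, during which the arm holds its last target. There are 200 camera calls.

## Working session

There is one attempt and no reset: what is moved stays moved. The work goes in short steps, Python scripts to look and compute and a tool call to move; the robot and the scene stay as the last step left them, time stands still between calls to the robot, and variables do not carry over. Pictures are saved under pics/ and viewed, at most 10 in all, crops included, and the job is handed in when it is done.

Besides the shell and the picture viewer there is one more tool, called after ">>>" by a JSON object that holds its "api" and its "payload". carry_out: Moves the arm, as the interface text tells. Its arguments: {"type":"object","properties":{"targets":{"type":"array","items":{"type":"array"}},"squeeze":{"type":"number"}},"required":["targets"]}

```bash
mkdir -p pics
cat > h.py <<'E'
import numpy as np, cv2
from scipy.spatial.transform import Rotation as R
from station import manip, cams
def q(o): return R.from_quat([o[1],o[2],o[3],o[0]])
def px2w(name,u,v,z,p=None):
    p=p or cams.camera_params(name)
    d=np.array([(u-p['cx'])/p['fx'],(v-p['cy'])/p['fy']]); s=d.copy()
    for _ in range(20): s=d/(1+p['k1']*(s@s))
    r=q(p['orientation']).apply([s[0],-s[1],-1]); o=np.array(p['position'])
    return o+r*(z-o[2])/r[2]
def w2px(name,P,p=None):
    p=p or cams.camera_params(name)
    c=q(p['orientation']).inv().apply(np.array(P)-p['position']); s=np.array([c[0],-c[1]])/-c[2]
    s=s*(1+p['k1']*(s@s)); return [p['fx']*s[0]+p['cx'],p['fy']*s[1]+p['cy']]
def save(name,f):
    im=cams.grab_frame(name); cv2.imwrite(f,im[:,:,::-1]); return im
E
python3 - <<'E'
from h import *
for n in('top','side','wrist'): 
    print(n,cams.camera_params(n)); save(n,f'pics/{n}0.png')
print(manip.get_state())
E
```

```text
top {'fx': 469.89511165802463, 'fy': 469.89511165802463, 'cx': 282.4213140561903, 'cy': 205.91616520781207, 'k1': -0.08245734783442873, 'position': array([ 408.74860204,  -41.35694356, 1140.22241469]), 'orientation': array([ 0.70699164,  0.052143  , -0.04178482, -0.70405821])}
side {'fx': 465.4395802946274, 'fy': 465.4395802946274, 'cx': 282.8183037948366, 'cy': 202.37131384671824, 'k1': 0.021626747871020265, 'position': array([ 103.47467548, -663.01428528,  764.85405136]), 'orientation': array([ 0.86659856,  0.39284713, -0.126987  , -0.28027196])}
wrist {'fx': 330.0212149223404, 'fy': 330.0212149223404, 'cx': 279.5456057513004, 'cy': 211.9375642693227, 'k1': -0.05552992246574638, 'position': array([ 65.71200837, 575.13822456, 372.59261866]), 'orientation': array([ 0.77809891, -0.11177604, -0.08735109,  0.61191338])}
{'clock': 0.15, 'joint_pos': array([ 1.21299137e+00,  2.76419088e-01,  1.50583892e+00, -3.22697014e-05,
        1.36067949e+00, -1.21029693e-01]), 'dq': array([ 0.00092544, -0.00282787, -0.00374279,  0.00202568,  0.00015425,
       -0.00054382]), 'tau': array([ 8.55790349e-04, -4.17147481e+01, -2.46032041e+01, -1.67860994e-04,
        7.54749519e-03,  5.84858029e-06]), 'eef_pos': array([134.77290837, 558.58167016, 230.65724948]), 'tool_rot': array([-1.44128167e-04,  1.18107900e-01,  9.93000540e-01, -6.56983424e-04]), 'wrist_force': array([ 0.16131151,  0.27227285, -0.24481008]), 'wrist_torque': array([ 0.00595678, -0.06807167, -0.00016294]), 'grip_force': 0.0, 'opening': 0.9989403099816848}
```

View pics/top0.png

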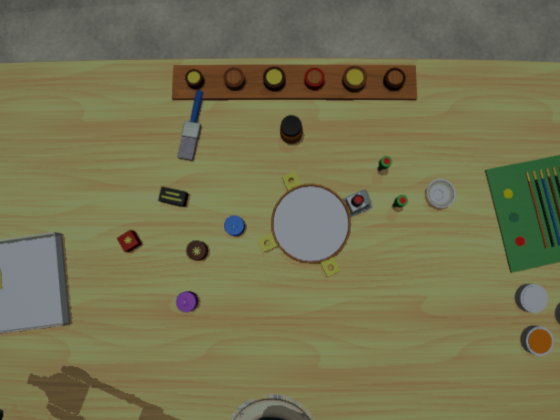

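View pics/side0.png

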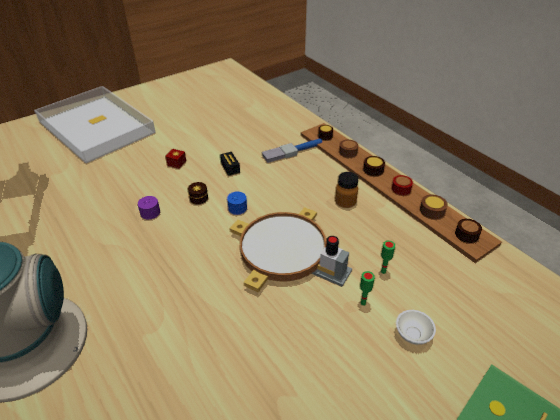

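The top view shows: round_box brown with gold (197,250); blue (234,226) and purple (187,301) are look-alikes. The square_box is red (129,241), long_case black with bars (173,197), turntable (311,223). The pin is the black knob with a red dot on the block (358,200); green look-alikes are at (384,163) and (400,201). I'll confirm this in an enlarged crop while fitting the poses.

```bash
cat > fit.py <<'E'
from h import *
from scipy.optimize import minimize
T={n:cv2.imread(f'pics/{n}0.png') for n in('top','side')}
P={n:cams.camera_params(n) for n in T}
def mask(n,c,r,kind):
    im=T[n]; hsv=cv2.cvtColor(im,cv2.COLOR_BGR2HSV).astype(int); H,S,V=hsv[...,0],hsv[...,1],hsv[...,2]
    if kind=='red': m=((H<8)|(H>170))&(S>140)&(V>40)
    elif kind=='dark': m=V<105
    elif kind=='white': m=(S<60)&(V>120)
    w=np.zeros(m.shape,np.uint8); cv2.circle(w,c,r,1,-1)
    m=(m&(w>0)).astype(np.uint8); m=cv2.morphologyEx(m,cv2.MORPH_CLOSE,np.ones((5,5)))
    k,l,s,ce=cv2.connectedComponentsWithStats(m); i=1+np.argmax(s[1:,4]); m=(l==i).astype(np.uint8)
    cs,_=cv2.findContours(m,0,2); f=np.zeros_like(m); cv2.drawContours(f,cs,-1,1,-1); return f
def pts(shape):
    k,a,b,z0,z1=shape
    if k=='c': t=np.linspace(0,6.28,33); xy=np.c_[a*np.cos(t),a*np.sin(t)]
    else: xy=np.array([[a,b],[a,-b],[-a,-b],[-a,b]])
    return np.array([[x,y,z] for z in(z0,z1) for x,y in xy])
def proj(n,shape,p):
    Q=pts(shape); c,s=np.cos(p[2]),np.sin(p[2])
    W=np.c_[c*Q[:,0]-s*Q[:,1]+p[0],s*Q[:,0]+c*Q[:,1]+p[1],Q[:,2]]
    return cv2.convexHull(np.array([w2px(n,w,P[n]) for w in W],np.float32))
K=8
def cost(p,ms,shape):
    e=0
    for n,(m,x0,y0) in ms.items():
        h=proj(n,shape,p)-[x0-.5,y0-.5]; r=np.zeros_like(m); cv2.fillConvexPoly(r,np.round(h*K-.5).astype(np.int32),1)
        e+=(r!=m).sum()/m.sum()
    return e
def fit(shape,kind,seeds,yaws=(0,)):
    ms={}
    for n,(c,r) in seeds.items():
        m=mask(n,c,r,kind); x0,y0=c[0]-r-8,c[1]-r-8
        ms[n]=(cv2.resize(m[y0:c[1]+r+9,x0:c[0]+r+9],None,fx=K,fy=K,interpolation=0),x0,y0)
    c=seeds['top'][0]; w=px2w('top',*c,shape[4],P['top'])
    best=min((minimize(cost,[w[0],w[1],y],args=(ms,shape),method='Nelder-Mead',options=dict(initial_simplex=np.array([w[0],w[1],y])+[[0,0,0],[8,0,0],[0,8,0],[0,0,.3]],maxiter=120)) for y in yaws),key=lambda o:o.fun)
    return best.x,best.fun
E
cat > f1.py <<'E'
from fit import *
res={}
for k,sh,kd,se,ya in [
 ('round',('c',24,24,0,36),'dark',{'top':((197,250),15),'side':((198,192),17)},(0,)),
 ('square',('b',20,20,0,34),'red',{'top':((129,241),16),'side':((176,158),16)},(0,.4,.8,1.2)),
 ('long',('b',32,18,0,32),'dark',{'top':((173,197),20),'side':((230,163),17)},(0,.8,1.6,2.4))]:
    p,f=fit(sh,kd,se,ya); res[k]=(p,sh); print(k,p.round(2),round(f,3))
# turntable: white floor seen from top
m=mask('top',(311,223),48,'white'); cs,_=cv2.findContours(m,0,2); c=max(cs,key=len)[:,0]
e=cv2.fitEllipse(c); print('floor ellipse',e,px2w('top',*e[0],24), [px2w('top',*(np.array(e[0])+d),34)[:2].round(1) for d in([0,0],[40,0])])
for n,s in(('top',(358,200)),('side',(332,240))):
    r=mask(n,s,8,'red'); M=cv2.moments(r,True); u,v=M['m10']/M['m00'],M['m01']/M['m00']; print('dot',n,u,v,M['m00'],px2w(n,u,v,96))
im=cv2.resize(T['top'][140:320,100:420],None,fx=2.5,fy=2.5,interpolation=cv2.INTER_CUBIC)
for p,sh in res.values():
    cv2.polylines(im,[np.round((proj('top',sh,p)-[99.5,139.5])*2.5).astype(np.int32)],True,(255,255,0),1)
im=im[:450]; b=T['side'][140:290,120:400]; b2=b.copy()
cv2.imwrite('pics/c1.png',im)
b=cv2.resize(b,None,fx=2.8,fy=2.8,interpolation=cv2.INTER_CUBIC)
for p,sh in res.values():
    cv2.polylines(b,[np.round((proj('side',sh,p)-[119.5,139.5])*2.8).astype(np.int32)],True,(255,255,0),1)
cv2.imwrite('pics/c2.png',b)
E
python3 f1.py
```

```text
round [4.5107e+02 1.7926e+02 1.3000e-01] 0.175
square [473.72 349.32   0.86] 0.637
long [580.52 241.72   1.34] 0.164
floor ellipse ((310.3161315917969, 223.40599060058594), (72.42438507080078, 73.22383880615234), 99.10291290283203) [516.13518063 -91.30583336  24.        ] [array([515.2, -90.9]), array([ 515.5, -185.4])]
dot top 357.8958333333333 199.16666666666666 48.0 [ 564.19869925 -195.13649768   96.        ]
dot side 332.27450980392155 239.15686274509804 51.0 [ 565.10711149 -192.6425339    96.        ]
```

View pics/c1.png

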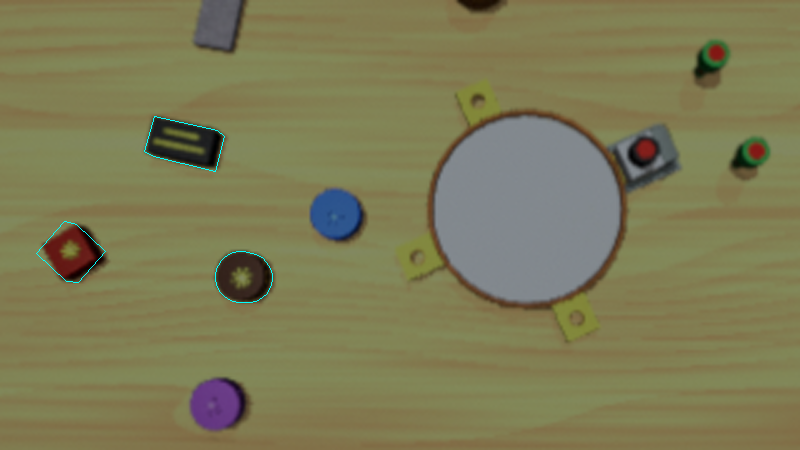

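View pics/c2.png

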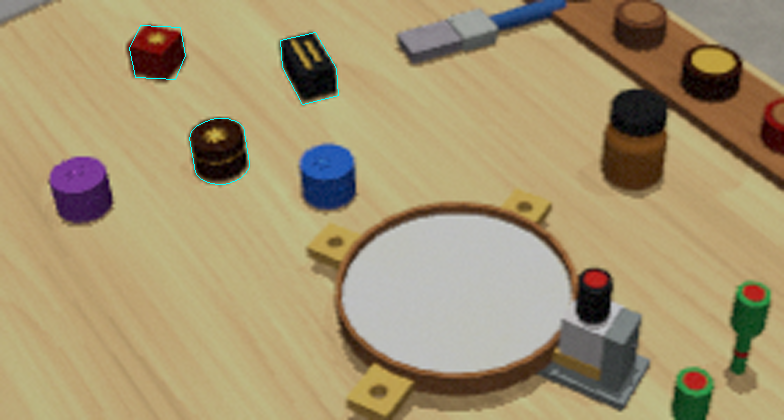

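Crops confirm it: brown box with gold line, red square, black case with gold bars, black knob with red dot on the aluminium block. The green pins and the blue and purple boxes are the look-alikes. The pin is 113.8 mm from the dish centre (should be 114). Only the square's fit is poor, because its mask misses the dark sides, so I'll redo that one.

```bash
cat >> h.py <<'E'
def go(x,y,z,yang):
    """needed turn (units of .08 rad about tool z) then, after it, shift in tool axes (units of 40 mm)"""
    s=manip.get_state(); r=q(s['tool_rot']); Y=r.apply([0,1,0]); a=np.degrees(np.arctan2(Y[1],Y[0]))
    d=(yang-a+90)%180-90; n=np.radians(a+d); Yv=np.array([np.cos(n),np.sin(n),0]); Z=np.array([0,0,-1]); X=np.cross(Yv,Z)
    D=np.array([x,y,z])-s['eef_pos']
    print('t',round(s['clock'],2),'eef',s['eef_pos'].round(1),'yang',round(a,2),'tilt z',r.apply([0,0,1]).round(4),'| turn z units',round(-np.radians(d)/.08,2),'| shift units',(np.array([D@X,D@Yv,D@Z])/40).round(3),'j6 end~',round(np.degrees(np.arctan2(y,x))-a-d))
E
python3 - <<'E'
from fit import *
import fit
def mask2(n,c,r,kind):
    hsv=cv2.cvtColor(T[n],cv2.COLOR_BGR2HSV).astype(int);H,S,V=hsv[...,0],hsv[...,1],hsv[...,2]
    m=(((H<9)|(H>168))&(S>120))|(V<70)
    w=np.zeros(m.shape,np.uint8); cv2.circle(w,c,r,1,-1); m=(m&(w>0)).astype(np.uint8)
    return cv2.morphologyEx(m,cv2.MORPH_CLOSE,np.ones((5,5)))
fit.mask=mask2
se={'top':((129,241),14),'side':((176,158),14)}
p,f=fit.fit(('b',20,20,0,34),'x',se,(0,.3,.6,.9,1.2)); print(p,f)
m=mask('top',(129,241),14,'red'); cs,_=cv2.findContours(m,0,2); c=max(cs,key=len)[:,0]
W=np.array([px2w('top',*a,34)[:2] for a in c],np.float32); print('rect',cv2.minAreaRect(W))
go(451,179.3,110,76.5); go(451,179.3,5,76.5)
E
```

```text
[472.09108813 345.86084584   0.58736954] 0.4809851694915254
rect ((472.18560791015625, 344.1986389160156), (38.56422424316406, 38.814510345458984), 32.477256774902344)
t 0.15 eef [134.8 558.6 230.7] yang 76.43 tilt z [-4.0e-04 -1.3e-03 -1.0e+00] | turn z units -0.01 | shift units [-9.901 -7.375  3.016] j6 end~ -55
t 0.15 eef [134.8 558.6 230.7] yang 76.43 tilt z [-4.0e-04 -1.3e-03 -1.0e+00] | turn z units -0.01 | shift units [-9.901 -7.375  5.641] j6 end~ -55
```

>>> {"api": "carry_out", "payload": {"targets": [[[-0.5,-0.37,0.1],[0,0,0],0],[[-0.78,-0.58,0.2],[0,0,0],0],[[-0.78,-0.58,0.2],[0,0,0],0],[[-0.78,-0.58,0.2],[0,0,0],0],[[-0.78,-0.58,0.2],[0,0,0],0],[[-0.78,-0.58,0.2],[0,0,0],0],[[-0.78,-0.58,0.2],[0,0,0],0],[[-0.78,-0.58,0.2],[0,0,0],0],[[-0.78,-0.58,0.2],[0,0,0],0],[[-0.78,-0.58,0.2],[0,0,0],0],[[-0.78,-0.58,0.2],[0,0,0],0],[[-0.78,-0.58,0.2],[0,0,0],0],[[-0.5,-0.37,0.2],[0,0,0],0],[[-0.32,-0.255,0.2],[0,0,0],0],[[0,0,0.2],[0,0,0],0],[[0,0,0],[0,0,0],0]], "squeeze": 25}}

```text
clock: 1.48
eef_pos: [449.5, 178.5, 113.6]
tool_rot: [-0.002, 0.119, 0.993, -0.0]
wrist_force: [-0.1, 0.9, -0.1]
opening: 0.997
grip_force: 0.0
```

Run:
```python
from h import *
p=cams.camera_params('wrist'); save('wrist','pics/w1.png')
print(w2px('wrist',[451,179.3,36],p)); go(451,179.3,4,76.5)
```

```text
[np.float64(281.5308665182855), np.float64(223.2156924083143)]
t 1.53 eef [449.4 179.3 114.3] yang 76.38 tilt z [-0.0033 -0.     -1.    ] | turn z units -0.03 | shift units [-0.04   0.01   2.758] j6 end~ -55
```

View pics/w1.png

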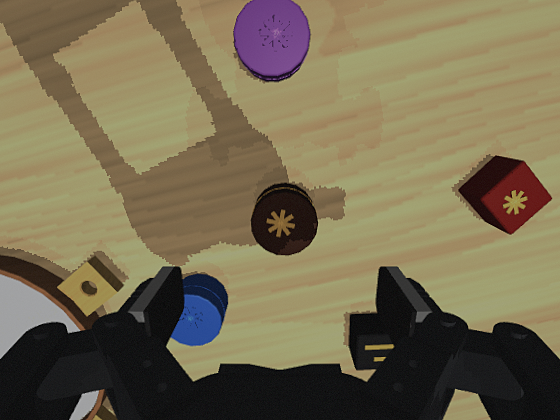

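The wrist view shows the brown box top at (281,222), where I predicted (281.5,223). Descending and gripping.

>>> {"api": "carry_out", "payload": {"targets": [[[-0.04,0,0.4],[0,0,0],0],[[0,0,0.7],[0,0,0],0],[[0,0,0.7],[0,0,0],0],[[0,0,0.6],[0,0,0],0],[[0,0,0.35],[0,0,0],0],[[0,0,0],[0,0,0],0.3],[[0,0,0],[0,0,0],0.6],[[0,0,0],[0,0,0],0.6],[[0,0,0],[0,0,0],0.6],[[0,0,0],[0,0,0],0.6],[[0,0,0],[0,0,0],0.6]], "squeeze": 25}}

```text
clock: 2.45
eef_pos: [453.2, 179.6, 6.7]
tool_rot: [0.001, 0.118, 0.993, 0.001]
wrist_force: [-0.8, 2.3, 6.4]
opening: 0.551
grip_force: 26.3
```

Run:
```python
from h import *
s=manip.get_state();print(s['opening'],s['grip_force'],s['eef_pos'])
go(478.5,-125.2,105,115)
```

```text
0.5513237709386695 26.339986324310303 [453.2244717  179.62491662   6.74025457]
t 2.45 eef [453.2 179.6   6.7] yang 76.42 tilt z [ 0.0029  0.0014 -1.    ] | turn z units -8.42 | shift units [ 2.648 -7.174 -2.456] j6 end~ -130
```

>>> {"api": "carry_out", "payload": {"targets": [[[0,0,-0.2],[0,0,0],0.6],[[0,0,-0.5],[0,0,0],0.6],[[0,0,-0.6],[0,0,-0.5],0.6],[[0,0,-0.6],[0,0,-0.9],0.6],[[0,0,-0.4],[0,0,-0.9],0.6],[[0,0,-0.16],[0,0,-0.9],0.6],[[0,0,0],[0,0,-0.9],0.6],[[0,0,0],[0,0,-0.9],0.6],[[0,0,0],[0,0,-0.9],0.6],[[0,0,0],[0,0,-0.9],0.6],[[0,0,0],[0,0,-0.9],0.6],[[0,0,0],[0,0,-0.72],0.6],[[0.2,-0.5,0],[0,0,0],0.6],[[0.25,-0.7,0],[0,0,0],0.6],[[0.25,-0.7,0],[0,0,0],0.6],[[0.25,-0.7,0],[0,0,0],0.6],[[0.25,-0.7,0],[0,0,0],0.6],[[0.25,-0.7,0],[0,0,0],0.6],[[0.25,-0.7,0],[0,0,0],0.6],[[0.25,-0.7,0],[0,0,0],0.6]]}}

```text
clock: 4.12
eef_pos: [472.6, -51.4, 104.3]
tool_rot: [0.0, -0.217, 0.976, -0.0]
wrist_force: [1.1, 1.0, -0.2]
opening: 0.548
grip_force: 26.1
```

Run:
```python
from h import *
s=manip.get_state();print(s['opening'],s['grip_force'],s['wrist_force'])
go(478.5,-125.2,31.5,115)
```

```text
0.5484546469452155 26.11849308013916 [ 1.05489844  0.98716462 -0.20267555]
t 4.12 eef [472.6 -51.4 104.3] yang 115.02 tilt z [ 4.e-04 -2.e-04 -1.e+00] | turn z units 0.0 | shift units [ 0.646 -1.736  1.821] j6 end~ -130
```

>>> {"api": "carry_out", "payload": {"targets": [[[0.25,-0.7,0],[0,0,0],0.6],[[0.25,-0.6,0],[0,0,0],0.6],[[0.16,-0.44,0.2],[0,0,0],0.6],[[0,0,0.4],[0,0,0],0.6],[[0,0,0.4],[0,0,0],0.6],[[0,0,0.3],[0,0,0],0.6],[[0,0,0],[0,0,0],0.6],[[0,0,0],[0,0,0],0.6]]}}

```text
clock: 4.78
eef_pos: [477.9, -124.0, 51.7]
tool_rot: [-0.001, -0.217, 0.976, 0.0]
wrist_force: [0.1, -0.7, -1.3]
opening: 0.558
grip_force: 26.1
```

Run:
```python
from h import *
s=manip.get_state();print(s['opening'],s['grip_force'],s['wrist_force'])
go(478.5,-125.2,31.5,115)
```

```text
0.5582426337454576 26.135095059871674 [ 0.08924241 -0.69245608 -1.30959385]
t 4.78 eef [ 477.9 -124.    51.7] yang 115.01 tilt z [-1.2e-03  4.0e-04 -1.0e+00] | turn z units 0.0 | shift units [-0.001 -0.034  0.505] j6 end~ -130
```

>>> {"api": "carry_out", "payload": {"targets": [[[0,0,0.2],[0,0,0],0.6],[[0,0,0.16],[0,0,0],0.6],[[0,0,0.1],[0,0,0],0.6],[[0,0,0.04],[0,0,0],0.6],[[0,0,0.02],[0,0,0],0.6],[[0,0,0],[0,0,0],0.6]]}}

```text
clock: 5.28
eef_pos: [478.4, -123.9, 30.9]
tool_rot: [-0.0, -0.217, 0.976, 0.0]
wrist_force: [-0.3, 0.6, -0.6]
opening: 0.554
grip_force: 26.2
```

>>> {"api": "carry_out", "payload": {"targets": [[[0,0,0.03],[0,0,0],0.6],[[0,0,0],[0,0,0],0.6],[[0,0,0],[0,0,0],0.6]]}}

```text
clock: 5.53
eef_pos: [478.7, -124.1, 30.7]
tool_rot: [0.0, -0.217, 0.976, -0.0]
wrist_force: [-3.1, 0.0, 6.8]
opening: 0.552
grip_force: 26.8
```

Run:
```python
from h import *
s=manip.get_state();print(s['wrist_force'],s['eef_pos'])
save('side','pics/s1.png')
im=cv2.imread('pics/s1.png')[180:290,220:380]; cv2.imwrite('pics/s1c.png',cv2.resize(im,None,fx=5,fy=5,interpolation=2))
```

```text
[-3.14406407  0.03261894  6.75592185] [ 478.70254785 -124.07941774   30.72924455]
```

View pics/s1c.png

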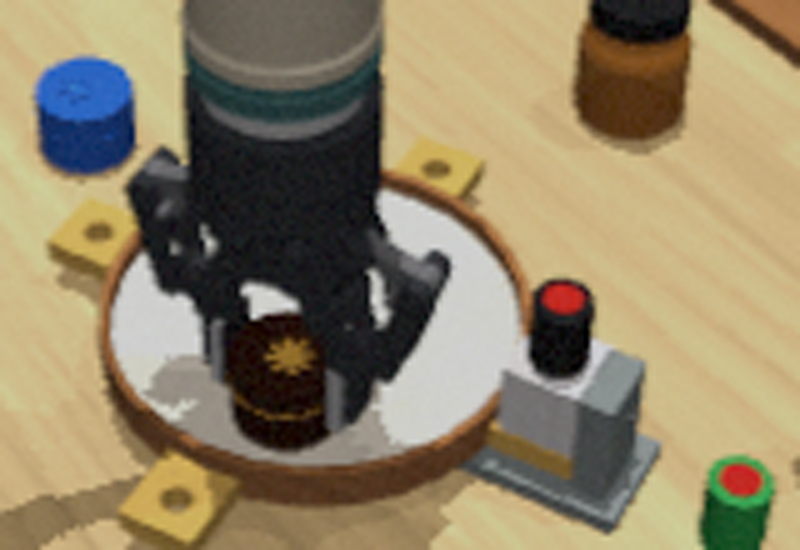

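The box is on the dish floor inside the rim (contact 6.8 N), with the pin home. Releasing and rising.

>>> {"api": "carry_out", "payload": {"targets": [[[0,0,0],[0,0,0],0.38],[[0,0,0],[0,0,0],0.33],[[0,0,0],[0,0,0],0.3],[[0,0,-0.2],[0,0,0],0.3],[[0,0,-0.4],[0,0,0],0.3],[[0,0,-0.6],[0,0,0],0.2],[[0,0,-0.7],[0,0,0],0],[[0,0,-0.4],[0,0,0],0],[[0,0,0],[0,0,0],0]]}}

```text
clock: 6.33
eef_pos: [481.1, -125.1, 125.8]
tool_rot: [0.003, -0.217, 0.976, -0.002]
wrist_force: [0.0, 0.0, -0.0]
opening: 0.999
grip_force: 0.0
```

Run:
```python
from h import *
go(472,345,110,122.5)
```

```text
t 6.33 eef [ 481.1 -125.1  125.8] yang 115.03 tilt z [ 0.0078 -0.0031 -1.    ] | turn z units -1.63 | shift units [-6.121 10.034  0.394] j6 end~ -86
```

>>> {"api": "carry_out", "payload": {"targets": [[[0,0,0],[0,0,-0.8],0],[[0,0,0],[0,0,-0.83],0],[[-0.2,0.33,0],[0,0,0],0],[[-0.4,0.66,0],[0,0,0],0],[[-0.43,0.7,0],[0,0,0],0],[[-0.43,0.7,0],[0,0,0],0],[[-0.43,0.7,0],[0,0,0],0],[[-0.43,0.7,0],[0,0,0],0],[[-0.43,0.7,0],[0,0,0],0],[[-0.43,0.7,0],[0,0,0],0],[[-0.43,0.7,0],[0,0,0],0],[[-0.43,0.7,0],[0,0,0],0],[[-0.43,0.7,0],[0,0,0],0],[[-0.43,0.7,0],[0,0,0],0],[[-0.43,0.7,0.1],[0,0,0],0],[[-0.43,0.7,0.1],[0,0,0],0],[[-0.26,0.44,0.1],[0,0,0],0],[[-0.1,0.17,0.1],[0,0,0],0],[[0,0,0],[0,0,0],0],[[0,0,0],[0,0,0],0]]}}

```text
clock: 8.0
eef_pos: [469.3, 343.9, 104.9]
tool_rot: [-0.001, -0.28, 0.96, -0.001]
wrist_force: [0.6, -0.2, 0.1]
opening: 1.0
grip_force: 0.0
```

Run:
```python
from h import *
go(472,345,4,122.5)
p=cams.camera_params('wrist'); im=save('wrist','pics/w2.png')
hsv=cv2.cvtColor(im,cv2.COLOR_RGB2HSV).astype(int);H,S,V=[hsv[...,i] for i in range(3)]
# top face: brighter red
m=((((H<9)|(H>168))&(S>140)&(V>75))*255).astype(np.uint8); m=cv2.morphologyEx(m,cv2.MORPH_CLOSE,np.ones((9,9))); m=cv2.morphologyEx(m,cv2.MORPH_OPEN,np.ones((5,5)))
k,l,s,c=cv2.connectedComponentsWithStats(m)
for i in range(1,k):
    if s[i,4]>500:
        cs,_=cv2.findContours((l==i).astype(np.uint8),0,2); W=np.array([px2w('wrist',*a,34,p)[:2] for a in max(cs,key=len)[:,0]],np.float32)
        print(s[i],c[i],cv2.minAreaRect(W))
```

```text
t 8.0 eef [469.3 343.9 104.9] yang 122.55 tilt z [-0.0018 -0.0019 -1.    ] | turn z units 0.01 | shift units [-0.072 -0.013  2.522] j6 end~ -86
[ 253  227   56   32 1224] [284.66830065 245.83986928] ((480.8218994140625, 351.2017517089844), (22.350603103637695, 39.02605056762695), 35.39501953125)
```

Run:
```python
from h import *
p=cams.camera_params('wrist'); im=cv2.imread('pics/w2.png')
u,v=map(int,w2px('wrist',[472,345,34],p)); print(u,v)
c=im[v-80:v+80,u-100:u+100].copy(); cv2.drawMarker(c,(100,80),(255,255,0),0,10); cv2.imwrite('pics/w2c.png',cv2.resize(c,None,fx=3,fy=3,interpolation=2))
```

```text
280 228
```

View pics/w2c.png

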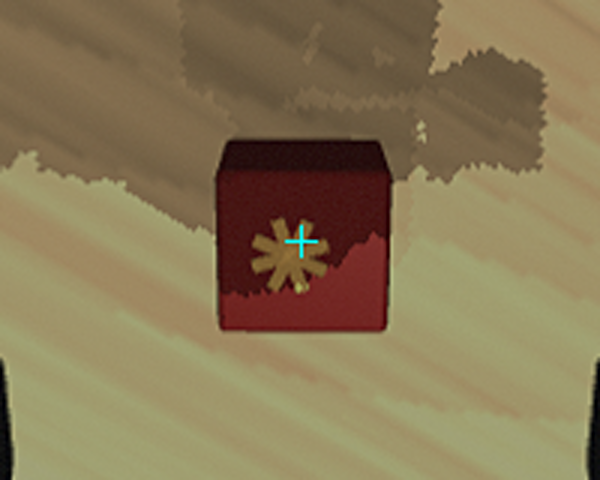

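The red box is square to the fingers, within 2 mm of the prediction (its top is centred at about (281,231) in the wrist image). Descending and gripping.

>>> {"api": "carry_out", "payload": {"targets": [[[-0.04,0,0.4],[0,0,0],0],[[0,0,0.6],[0,0,0],0],[[0,0,0.6],[0,0,0],0],[[0,0,0.5],[0,0,0],0],[[0,0,0.35],[0,0,0],0],[[0,0,0],[0,0,0],0.3],[[0,0,0],[0,0,0],0.65],[[0,0,0],[0,0,0],0.65],[[0,0,0],[0,0,0],0.65],[[0,0,0],[0,0,0],0.65],[[0,0,0],[0,0,0],0.65]]}}

```text
clock: 8.97
eef_pos: [472.5, 346.0, 9.3]
tool_rot: [0.002, -0.28, 0.96, 0.0]
wrist_force: [-0.0, -1.2, 5.2]
opening: 0.461
grip_force: 27.0
```

Run:
```python
from h import *
go(563.5,-85.2,105,115)
```

```text
t 8.97 eef [472.5 346.    9.3] yang 122.51 tilt z [ 0.003   0.0012 -1.    ] | turn z units 1.64 | shift units [  2.495 -10.732  -2.392] j6 end~ -124
```

>>> {"api": "carry_out", "payload": {"targets": [[[0,0,-0.2],[0,0,0],0.65],[[0,0,-0.5],[0,0,0],0.65],[[0,0,-0.6],[0,0,0.8],0.65],[[0,0,-0.6],[0,0,0.84],0.65],[[0,0,-0.4],[0,0,0],0.65],[[0.1,-0.4,-0.1],[0,0,0],0.65],[[0.17,-0.72,0],[0,0,0],0.65],[[0.17,-0.72,0],[0,0,0],0.65],[[0.17,-0.72,0],[0,0,0],0.65],[[0.17,-0.72,0],[0,0,0],0.65],[[0.17,-0.72,0],[0,0,0],0.65],[[0.17,-0.72,0],[0,0,0],0.65],[[0.17,-0.72,0],[0,0,0],0.65],[[0.17,-0.72,0],[0,0,0],0.65],[[0.17,-0.72,0],[0,0,0],0.65],[[0.17,-0.72,0],[0,0,0],0.65],[[0.17,-0.72,0],[0,0,0],0.65],[[0.17,-0.72,0],[0,0,0],0.65],[[0.17,-0.72,0],[0,0,0],0.65]]}}

```text
clock: 10.55
eef_pos: [552.3, -48.3, 104.1]
tool_rot: [0.0, -0.216, 0.976, 0.0]
wrist_force: [-0.3, 0.6, -0.3]
opening: 0.466
grip_force: 26.2
```

Run:
```python
from h import *
go(563.5,-85.2,34.5,115)
```

```text
t 10.55 eef [552.3 -48.3 104.1] yang 114.99 tilt z [-0.e+00  4.e-04 -1.e+00] | turn z units -0.0 | shift units [ 0.136 -0.955  1.741] j6 end~ -124
```

>>> {"api": "carry_out", "payload": {"targets": [[[0.1,-0.6,0.1],[0,0,0],0.65],[[0.04,-0.36,0.3],[0,0,0],0.65],[[0,0,0.4],[0,0,0],0.65],[[0,0,0.4],[0,0,0],0.65],[[0,0,0.25],[0,0,0],0.65],[[0,0,0.1],[0,0,0],0.65],[[0,0,0.05],[0,0,0],0.65],[[0,0,0],[0,0,0],0.65],[[0,0,0],[0,0,0],0.65]]}}

```text
clock: 11.3
eef_pos: [564.2, -84.0, 40.3]
tool_rot: [0.001, -0.217, 0.976, -0.0]
wrist_force: [0.5, 0.1, -0.7]
opening: 0.463
grip_force: 26.2
```

>>> {"api": "carry_out", "payload": {"targets": [[[0,0,0.08],[0,0,0],0.65],[[0,0,0.06],[0,0,0],0.65],[[0,0,0],[0,0,0],0.65],[[0,0,0],[0,0,0],0.65]]}}

```text
clock: 11.63
eef_pos: [563.5, -84.3, 34.1]
tool_rot: [0.0, -0.216, 0.976, 0.0]
wrist_force: [0.3, 0.1, -0.6]
opening: 0.465
grip_force: 26.2
```

>>> {"api": "carry_out", "payload": {"targets": [[[0,0,0.03],[0,0,0],0.65],[[0,0,0.02],[0,0,0],0.65],[[0,0,0],[0,0,0],0.65]]}}

```text
clock: 11.88
eef_pos: [563.8, -84.4, 33.3]
tool_rot: [0.0, -0.216, 0.976, -0.0]
wrist_force: [-2.2, 0.4, 7.1]
opening: 0.464
grip_force: 27.1
```

Touchdown (7 N). Releasing and moving on to the case.

>>> {"api": "carry_out", "payload": {"targets": [[[0,0,0],[0,0,0],0.47],[[0,0,0],[0,0,0],0.42],[[0,0,0],[0,0,0],0.38],[[0,0,-0.2],[0,0,0],0.38],[[0,0,-0.4],[0,0,0],0.38],[[0,0,-0.6],[0,0,0],0.2],[[0,0,-0.7],[0,0,0],0],[[0,0,-0.4],[0,0,0],0],[[0,0,0],[0,0,0],0]]}}

```text
clock: 12.63
eef_pos: [566.4, -85.1, 128.5]
tool_rot: [0.004, -0.216, 0.976, -0.002]
wrist_force: [-0.3, 0.1, 0.0]
opening: 1.001
grip_force: 0.0
```

Run:
```python
from h import *
go(580.5,241.7,110,166.8)
```

```text
t 12.63 eef [566.4 -85.1 128.5] yang 114.99 tilt z [ 0.0083 -0.0022 -1.    ] | turn z units -11.3 | shift units [-8.033  1.523  0.463] j6 end~ -144
```

>>> {"api": "carry_out", "payload": {"targets": [[[-0.18,0.35,0],[0,0,0],0],[[-0.36,0.69,0.04],[0,0,0],0],[[-0.36,0.69,0.04],[0,0,0],0],[[-0.36,0.69,0.04],[0,0,0],0],[[-0.36,0.69,0.04],[0,0,0],0],[[-0.36,0.69,0.04],[0,0,0],0],[[-0.36,0.69,0.04],[0,0,0],0],[[-0.36,0.69,0.04],[0,0,0],0],[[-0.36,0.69,0.04],[0,0,0],0],[[-0.36,0.69,0.04],[0,0,0],0],[[-0.35,0.69,0.04],[0,0,0],0],[[0,0,0],[0,0,-0.9],0],[[0,0,0],[0,0,-0.9],0],[[0,0,0],[0,0,-0.9],0],[[0,0,0],[0,0,-0.9],0],[[0,0,0],[0,0,-0.9],0],[[0,0,0],[0,0,-0.9],0],[[0,0,0],[0,0,-0.9],0],[[0,0,0],[0,0,-0.9],0],[[0,0,0],[0,0,-0.9],0]]}}

```text
clock: 14.3
eef_pos: [577.2, 242.1, 107.1]
tool_rot: [-0.001, -0.517, 0.856, 0.0]
wrist_force: [-0.1, -0.8, -0.1]
opening: 0.998
grip_force: 0.0
```

>>> {"api": "carry_out", "payload": {"targets": [[[0,0,0],[0,0,-0.9],0],[[0,0,0],[0,0,-0.9],0],[[0,0,0],[0,0,-0.9],0],[[0,0,0],[0,0,-0.5],0],[[0,0,0],[0,0,0],0],[[0,0,0],[0,0,0],0]]}}

```text
clock: 14.8
eef_pos: [577.3, 242.1, 107.4]
tool_rot: [-0.001, -0.621, 0.784, 0.0]
wrist_force: [0.9, -0.1, -0.3]
opening: 0.998
grip_force: 0.0
```

Run:
```python
from h import *
go(580.5,241.7,4,166.8)
p=cams.camera_params('wrist'); im=save('wrist','pics/w3.png')
u,v=map(int,w2px('wrist',[580.5,241.7,32],p)); print(u,v)
hsv=cv2.cvtColor(im,cv2.COLOR_RGB2HSV).astype(int);V=hsv[...,2]
w=np.zeros(V.shape,np.uint8); cv2.circle(w,(u,v),75,1,-1)
m=((V<60)&(w>0)).astype(np.uint8); m=cv2.morphologyEx(m,cv2.MORPH_CLOSE,np.ones((15,15)))
k,l,s,c=cv2.connectedComponentsWithStats(m)
for i in range(1,k):
    if s[i,4]>500:
        cs,_=cv2.findContours((l==i).astype(np.uint8),0,2); W=np.array([px2w('wrist',*a,32,p)[:2] for a in max(cs,key=len)[:,0]],np.float32)
        print(s[i],c[i],cv2.minAreaRect(W))
```

```text
t 14.8 eef [577.3 242.1 107.4] yang 166.71 tilt z [-1.3e-03 -3.0e-04 -1.0e+00] | turn z units -0.02 | shift units [-0.009 -0.079  2.584] j6 end~ -144
275 223
[ 246  173   54   94 4725] [273.2042328  219.19089947] ((581.7874755859375, 240.01223754882812), (67.30654907226562, 35.55923080444336), 78.33187103271484)
```

The case is found where predicted (67 x 36 mm, long axis at 78° against 77°). Gripping.

>>> {"api": "carry_out", "payload": {"targets": [[[0,-0.09,0.4],[0,0,-0.15],0],[[0,0,0.6],[0,0,0],0],[[0,0,0.6],[0,0,0],0],[[0,0,0.5],[0,0,0],0],[[0,0,0.42],[0,0,0],0],[[0,0,0],[0,0,0],0.3],[[0,0,0],[0,0,0],0.7],[[0,0,0],[0,0,0],0.7],[[0,0,0],[0,0,0],0.7],[[0,0,0],[0,0,0],0.7],[[0,0,0],[0,0,0],0.7],[[0,0,0],[0,0,0],0.7]]}}

```text
clock: 15.85
eef_pos: [582.5, 241.8, 8.9]
tool_rot: [0.002, -0.626, 0.78, -0.001]
wrist_force: [1.4, -0.6, 6.2]
opening: 0.417
grip_force: 26.9
```

Run:
```python
from h import *
go(498.5,-55,105,115)
```

```text
t 15.85 eef [582.5 241.8   8.9] yang 167.46 tilt z [ 0.0031  0.0011 -1.    ] | turn z units 11.44 | shift units [ 5.04  -5.837 -2.402] j6 end~ -121
```

>>> {"api": "carry_out", "payload": {"targets": [[[0,0,-0.2],[0,0,0],0.7],[[0,0,-0.5],[0,0,0],0.7],[[0,0,-0.6],[0,0,0.5],0.7],[[0,0,-0.6],[0,0,0.9],0.7],[[0,0,-0.4],[0,0,0.9],0.7],[[0,0,-0.1],[0,0,0.9],0.7],[[0,0,0],[0,0,0.9],0.7],[[0,0,0],[0,0,0.9],0.7],[[0,0,0],[0,0,0.9],0.7],[[0,0,0],[0,0,0.9],0.7],[[0,0,0],[0,0,0.9],0.7],[[0,0,0],[0,0,0.9],0.7],[[0,0,0],[0,0,0.9],0.7],[[0,0,0],[0,0,0.9],0.7],[[0,0,0],[0,0,0.9],0.7],[[0,0,0],[0,0,0.14],0.7],[[0.3,-0.35,0],[0,0,0],0.7],[[0.47,-0.55,0],[0,0,0],0.7],[[0.47,-0.55,0],[0,0,0],0.7],[[0.47,-0.55,0],[0,0,0],0.7]]}}

```text
clock: 17.52
eef_pos: [552.4, 139.2, 103.3]
tool_rot: [-0.0, -0.218, 0.976, -0.0]
wrist_force: [0.9, -0.3, -0.4]
opening: 0.413
grip_force: 26.1
```

>>> {"api": "carry_out", "payload": {"targets": [[[0.47,-0.55,0],[0,0,0],0.7],[[0.47,-0.55,0],[0,0,0],0.7],[[0.47,-0.55,0],[0,0,0],0.7],[[0.47,-0.55,0],[0,0,0],0.7],[[0.47,-0.55,0],[0,0,0],0.7],[[0.47,-0.55,0],[0,0,0],0.7],[[0.3,-0.35,0],[0,0,0],0.7],[[0.16,-0.19,0],[0,0,0],0.7],[[0,0,0],[0,0,0],0.7],[[0,0,0],[0,0,0],0.7]]}}

```text
clock: 18.35
eef_pos: [499.4, -54.5, 103.4]
tool_rot: [0.0, -0.216, 0.976, 0.0]
wrist_force: [0.2, -0.8, -1.0]
opening: 0.416
grip_force: 26.1
```

Run:
```python
from h import *
go(498.5,-55,40,115)
im=save('top','pics/t2.png')[180:270,260:380]; cv2.imwrite('pics/t2c.png',cv2.resize(im[:,:,::-1],None,fx=5,fy=5,interpolation=2))
```

```text
t 18.35 eef [499.4 -54.5 103.4] yang 114.98 tilt z [ 4.e-04  9.e-04 -1.e+00] | turn z units -0.0 | shift units [ 0.026 -0.003  1.585] j6 end~ -121
```

>>> {"api": "carry_out", "payload": {"targets": [[[0.02,0,0.3],[0,0,0],0.7],[[0,0,0.5],[0,0,0],0.7],[[0,0,0.4],[0,0,0],0.7],[[0,0,0.25],[0,0,0],0.7],[[0,0,0.15],[0,0,0],0.7],[[0,0,0.06],[0,0,0],0.7],[[0,0,0],[0,0,0],0.7],[[0,0,0],[0,0,0],0.7]]}}

```text
clock: 19.07
eef_pos: [499.2, -54.7, 37.3]
tool_rot: [0.0, -0.217, 0.976, -0.0]
wrist_force: [-0.4, 0.2, -0.8]
opening: 0.419
grip_force: 26.1
```

>>> {"api": "carry_out", "payload": {"targets": [[[0,0,0.06],[0,0,0],0.7],[[0,0,0.05],[0,0,0],0.7],[[0,0,0],[0,0,0],0.7],[[0,0,0],[0,0,0],0.7]]}}

```text
clock: 19.4
eef_pos: [499.1, -55.1, 32.9]
tool_rot: [0.001, -0.217, 0.976, -0.0]
wrist_force: [0.4, 0.4, 1.0]
opening: 0.418
grip_force: 26.3
```

>>> {"api": "carry_out", "payload": {"targets": [[[0,0,0.03],[0,0,0],0.7],[[0,0,0],[0,0,0],0.7]]}}

```text
clock: 19.57
eef_pos: [499.2, -55.1, 32.9]
tool_rot: [0.001, -0.216, 0.976, -0.0]
wrist_force: [-1.6, 0.6, 11.7]
opening: 0.415
grip_force: 27.3
```

>>> {"api": "carry_out", "payload": {"targets": [[[0,0,0],[0,0,0],0.52],[[0,0,0],[0,0,0],0.47],[[0,0,0],[0,0,0],0.43],[[0,0,-0.2],[0,0,0],0.43],[[0,0,-0.4],[0,0,0],0.43],[[0,0,-0.6],[0,0,0],0.2],[[0,0,-0.8],[0,0,0],0],[[0,0,-0.8],[0,0,0],0],[[0,0,-0.7],[0,0,0],0],[[0,-0.4,0],[0,0,0],0],[[0,-0.7,0],[0,0,0],0],[[0,-0.7,0],[0,0,0],0],[[0,-0.7,0],[0,0,0],0],[[0,-0.7,0],[0,0,0],0],[[0,-0.4,0],[0,0,0],0],[[0,-0.2,0],[0,0,0],0],[[0,0,0],[0,0,0],0],[[0,0,0],[0,0,0],0],[[0,0,0],[0,0,0],0]]}}

```text
clock: 21.15
eef_pos: [562.0, -191.3, 171.1]
tool_rot: [-0.0, -0.217, 0.976, 0.001]
wrist_force: [-0.2, 0.6, 0.3]
opening: 1.002
grip_force: 0.0
```

```bash
cat > knob.py <<'E'
from h import *
import sys
def dot():
    p=cams.camera_params('wrist'); s=manip.get_state(); im=cams.grab_frame('wrist')
    hsv=cv2.cvtColor(im,cv2.COLOR_RGB2HSV).astype(int);H,S,V=[hsv[...,i] for i in range(3)]
    u,v=map(int,w2px('wrist',[564.5,-194,96],p)); print('pred',u,v)
    w=np.zeros(V.shape,np.uint8); cv2.circle(w,(u,v),40,1,-1)
    m=(((H<8)|(H>170))&(S>150)&(V>70)&(w>0)).astype(np.uint8); c,_=cv2.findContours(m,0,2); c=max(c,key=cv2.contourArea)
    e=cv2.fitEllipse(c); P=px2w('wrist',*e[0],96,p); print('ellipse',np.round(e[0],1),np.round(e[1],1),'world',P.round(1),'tool',q(s['tool_rot']).inv().apply(P-s['eef_pos']).round(2))
    return P,im
if __name__=='__main__':
    P,im=dot(); cv2.imwrite(sys.argv[1],im[:,:,::-1]); go(P[0],P[1],68,115)
E
python3 knob.py pics/w4.png
```

```text
pred 274 224
ellipse [274.5 225.1] [21.7 22.1] world [ 565.3 -193.9   96. ] tool [-1.98 -3.93 75.07]
t 21.2 eef [ 562.1 -191.3  171.2] yang 115.09 tilt z [-9.0e-04  1.1e-03 -1.0e+00] | turn z units 0.02 | shift units [-0.045 -0.094  2.581] j6 end~ -134
```

View pics/w4.png

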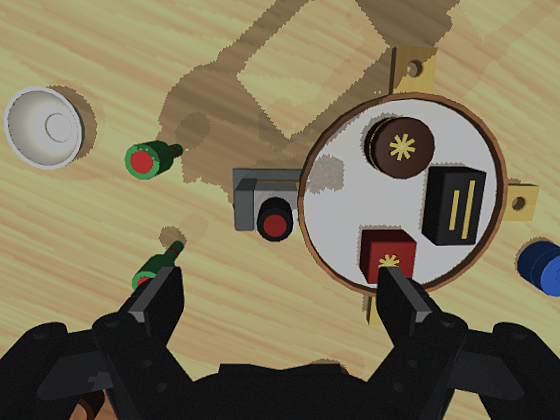

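All three pieces are well inside the rim: round (403,148), case (457,205), square (387,257). The red dot of the black knob is at (274,225), as predicted. The green look-alikes are off to the left, clear of the fingers. Going down partway with the fingers half closed.

>>> {"api": "carry_out", "payload": {"targets": [[[-0.03,-0.04,0.3],[0,0,0],0.4],[[-0.02,-0.05,0.5],[0,0,0],0.4],[[0,0,0.4],[0,0,0],0.4],[[0,0,0.3],[0,0,0],0.4],[[0,0,0],[0,0,0],0.4],[[0,0,0],[0,0,0],0.4],[[0,0,0],[0,0,0],0.4]]}}

```text
clock: 21.78
eef_pos: [566.6, -194.8, 112.3]
tool_rot: [0.001, -0.217, 0.976, -0.0]
wrist_force: [-1.1, -0.2, 0.7]
opening: 0.603
grip_force: 0.0
```

```bash
python3 knob.py pics/w5.png
```

```text
pred 283 254
ellipse [282.8 256. ] [28. 30.] world [ 565.3 -194.    96. ] tool [ 0.86  1.26 16.27]
t 21.83 eef [ 566.9 -195.   112.5] yang 115.06 tilt z [ 2.e-03 -8.e-04 -1.e+00] | turn z units 0.01 | shift units [0.024 0.04  1.114] j6 end~ -134
```

>>> {"api": "carry_out", "payload": {"targets": [[[0.02,0.03,0.2],[0,0,0],0.4],[[0,0,0.4],[0,0,0],0.4],[[0,0,0.3],[0,0,0],0.4],[[0,0,0.15],[0,0,0],0.4],[[0,0,0],[0,0,0],0.4],[[0,0,0],[0,0,0],0.4],[[0,0,0],[0,0,0],0.4],[[0,0,0],[0,0,0],0.4]]}}

```text
clock: 22.5
eef_pos: [565.6, -194.8, 70.2]
tool_rot: [0.001, -0.217, 0.976, -0.001]
wrist_force: [0.7, -0.2, 1.1]
opening: 0.601
grip_force: 0.0
```

```bash
python3 knob.py pics/w6.png
```

```text
pred 283 299
ellipse [282.5 301. ] [35.  39.1] world [ 565.2 -194.    96. ] tool [ 1.000e-02  7.700e-01 -2.584e+01]
t 22.55 eef [ 565.5 -194.7   70.1] yang 115.03 tilt z [ 1.5e-03 -6.0e-04 -1.0e+00] | turn z units 0.01 | shift units [-0.     0.018  0.052] j6 end~ -134
```

>>> {"api": "carry_out", "payload": {"targets": [[[0,0.02,0.07],[0,0,0],0.5],[[0,0,0],[0,0,0],0.6],[[0,0,0],[0,0,0],0.65],[[0,0,0],[0,0,0],0.65],[[0,0,0],[0,0,0],0.65]], "squeeze": 20}}

```text
clock: 22.97
eef_pos: [564.6, -193.7, 66.5]
tool_rot: [0.0, -0.217, 0.976, 0.0]
wrist_force: [0.1, -0.2, 0.1]
opening: 0.351
grip_force: 0.0
```

```bash
python3 knob.py pics/w7.png
```

```text
pred 280 305
ellipse [279.3 306.9] [35.4 40. ] world [ 565.2 -194.1   96. ] tool [ -0.39  -0.56 -29.51]
t 23.02 eef [ 564.7 -193.7   66.5] yang 115.03 tilt z [ 1.e-04  0.e+00 -1.e+00] | turn z units 0.01 | shift units [-0.009 -0.013 -0.037] j6 end~ -134
```

>>> {"api": "carry_out", "payload": {"targets": [[[0,-0.01,0],[0,0,0],0.67],[[0,0,0],[0,0,0],0.68],[[0,0,0],[0,0,0],0.685],[[0,0,0],[0,0,0],0.69],[[0,0,0],[0,0,0],0.69]]}}

```text
clock: 23.43
eef_pos: [564.8, -194.0, 66.5]
tool_rot: [0.0, -0.217, 0.976, 0.0]
wrist_force: [-1.1, 0.8, 0.2]
opening: 0.309
grip_force: 0.1
```

>>> {"api": "carry_out", "payload": {"targets": [[[0,0,0],[0,0,0],0.695],[[0,0,0],[0,0,0],0.7],[[0,0,0],[0,0,0],0.7]]}}

```text
clock: 23.68
eef_pos: [564.7, -193.9, 66.5]
tool_rot: [-0.0, -0.217, 0.976, 0.0]
wrist_force: [-0.9, 0.8, 0.9]
opening: 0.302
grip_force: 6.2
```

>>> {"api": "carry_out", "payload": {"targets": [[[0,0,0],[0,0,0],0.72],[[0,0,0],[0,0,0],0.76],[[0,0,0],[0,0,0],0.76],[[0,0,0],[0,0,0],0.76]]}}

```text
clock: 24.02
eef_pos: [564.7, -193.9, 66.6]
tool_rot: [-0.0, -0.217, 0.976, 0.0]
wrist_force: [-1.0, 0.7, 1.6]
opening: 0.294
grip_force: 19.7
```

Firm grip with little side load. Drawing gently.

>>> {"api": "carry_out", "payload": {"targets": [[[0,0,-0.02],[0,0,0],0.76],[[0,0,-0.03],[0,0,0],0.76],[[0,0,-0.04],[0,0,0],0.76],[[0,0,-0.04],[0,0,0],0.76],[[0,0,-0.04],[0,0,0],0.76],[[0,0,-0.03],[0,0,0],0.76],[[0,0,0],[0,0,0],0.76]]}}

```text
clock: 24.6
eef_pos: [565.0, -194.2, 74.8]
tool_rot: [0.0, -0.217, 0.976, -0.0]
wrist_force: [0.6, -0.2, -1.6]
opening: 0.3
grip_force: 19.7
```

>>> {"api": "carry_out", "payload": {"targets": [[[0,0,-0.03],[0,0,0],0.76],[[0,0,-0.05],[0,0,0],0.76],[[0,0,-0.05],[0,0,0],0.76],[[0,0,-0.05],[0,0,0],0.76],[[0,0,-0.05],[0,0,0],0.76],[[0,0,-0.03],[0,0,0],0.76],[[0,0,0],[0,0,0],0.76],[[0,0,0],[0,0,0],0.76]]}}

```text
clock: 25.27
eef_pos: [564.8, -194.1, 85.0]
tool_rot: [0.0, -0.217, 0.976, -0.0]
wrist_force: [-0.1, -0.1, -0.8]
opening: 0.295
grip_force: 19.7
```

>>> {"api": "carry_out", "payload": {"targets": [[[0,0,-0.03],[0,0,0],0.76],[[0,0,-0.05],[0,0,0],0.76],[[0,0,-0.05],[0,0,0],0.76],[[0,0,-0.05],[0,0,0],0.76],[[0,0,-0.05],[0,0,0],0.76],[[0,0,-0.04],[0,0,0],0.76],[[0,0,-0.02],[0,0,0],0.76],[[0,0,0],[0,0,0],0.76],[[0,0,0],[0,0,0],0.76],[[0,0,0],[0,0,0],0.76],[[0,0,0],[0,0,0],0.76]]}}

```text
clock: 26.18
eef_pos: [564.7, -194.0, 96.4]
tool_rot: [-0.0, -0.217, 0.976, 0.0]
wrist_force: [-0.1, 0.1, -1.3]
opening: 0.296
grip_force: 19.7
```

Run:
```python
from h import *
s=manip.get_state(); print(s['eef_pos'],s['wrist_force'],s['grip_force'],abs(s['dq']).max())
save('side','pics/s9.png')
im=cv2.imread('pics/s9.png')[180:290,220:380]; cv2.imwrite('pics/s9c.png',cv2.resize(im,None,fx=5,fy=5,interpolation=2))
```

```text
[ 564.71950342 -194.02619655   96.371808  ] [-0.06499465  0.13526486 -1.28201895] 19.739481210708618 0.0007966795934943646
```

View pics/s9c.png

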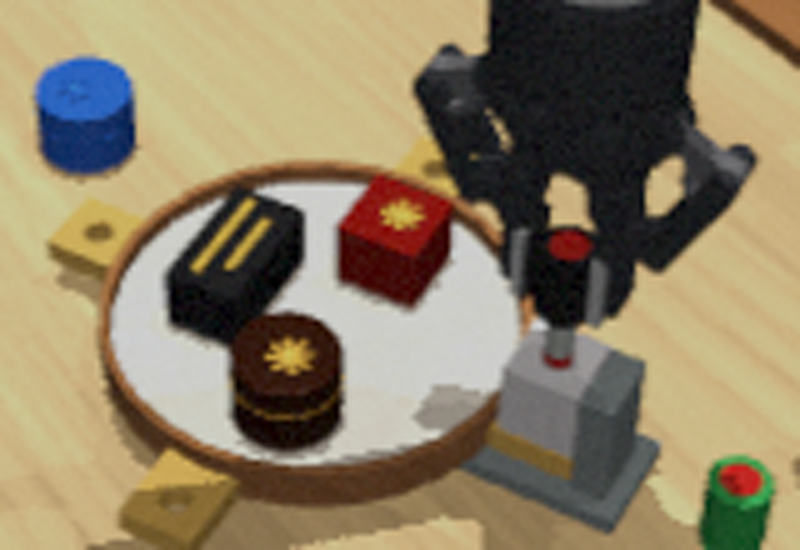

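The side view shows the knob held (570,245), with the red ring just emerging from the block (558,358), so about 30 mm drawn. All three pieces stand in the dish. Handing in.

```bash
python3 -c "
from station import manip
print(manip.close_job())"
```

```text
the job is handed in; nothing more can be done
None
```

The round box, square box and long case stand upright on the dish's floor inside the rim, and the gripper is holding the index pin still, drawn about 30 mm; I handed the job in at about 26 s, and `close_job()` returned no verdict.

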